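Lock the orange-handled roller post into the labelling machine's slot

ROBOT

A 6-joint arm with a two-finger parallel gripper is mounted at the origin on the work surface. World frame = base frame: x ahead of the robot, y to its left, z up, the work surface at z = 0. Lengths are in m, angles in rad, forces in N, time in s.
With the tool pointing down it reaches from about 0.3 to 1 m from the base axis. Payload 5.1 kg.
Tool frame: the origin (TCP) lies between the finger pads; the fingertips stand 8 mm ahead of it and the grasp point (between the pads) lies 11 mm behind it (manip.tip_extent is the distance from the TCP to the fingertips, in m); z points along the fingers, y is the line along which they close (so a half turn about z gives the same grasp; the last joint's range is limited). The gripper opens to 95 mm and grips with 3 to 60 N. Pads are 20 mm wide; open, the fingers measure 119 mm over their backs; the gripper's body (75 mm by 180 mm) begins 59 mm behind the grasp point.
Start: joints at [1.237, 0.124, 1.65, -0, 1.367, -0.083], TCP at [0.161, 0.63, 0.196] pointing down, gripper open.
Joint ranges: [-2.61, 2.61], [-1.02, 2.33], [0.03, 2.71], [-1.35, 4.49], [0.32, 2.68], [-2.91, 2.91]. Speed limits (rad/s): [2.57, 2.57, 3.14, 3.14, 3.14, 3.14].

INTERFACE

Orientations are given as a unit quaternion [x, y, z, w].
In Python, from station import manip gives the robot as it stands.
- The arm moves only by the tool send_rows, never from a script. Its argument "increments" is a list of rows, each a list of 5 numbers: the closure, from -1 (fully open) to 1 (shut), then the shift along the tool's x, y, z in m, then the turn about the tool's z in degrees. A call has 1 to 8 rows; each row is the pose to reach, as a shift and turn from the pose commanded when the call began, along the tool's axes at that moment; what a row does not reach only later rows make up. A row lasts 1/8 s, in which the tool goes at most 62.5 mm and 10.7 degrees, less where a joint would pass 70% of its speed; a pose out of reach is approached as far as the arm can. A call with a gripper value outside its range is refused whole. The fingers move at their own pace and stop on an object; the grip force is fixed at half the most. Time passes only in rows, so rows that repeat a pose let the fingers close. It gives the time, the measured TCP pose, the force, the opening and the grip force at its end, in the units of the state.
- manip.get_state(): the state, without advancing time (a new reading comes with each control period).
- manip.get_image(name): name is "side" or "top"; returns a dict with "image" (480x640x3 uint8, red, green, blue), "z_map" (480x640 float32, m along the optical axis (not along the pixel's ray), 0 where there is no reading), "fx", "fy", "cx", "cy" (pixels), "xyz" and "orientation" of the camera in the world. Camera axes: x right, y down, z forward; pixel columns grow to the right and rows downward; lengths in m; the calibration is good to about 2 mm. A picture is of the moment at which its call begins.
- manip.finish_job(): hands the job in; it is judged then, once.
The state is a dict: "clock": time; "q": joint angles; "joint_vel": joint speeds; "effort": joint torques, N m; "position": TCP position; "ee_rot": TCP orientation; "force": force on the tool from outside, world axes, zero at the start; "wrist_torque": the same for the moment, N m; "finger_gap": opening from 0.0 (shut) to 1.0 (fully open); "finger_force": force on a finger pad.
Only numpy, scipy, OpenCV 4.12 (cv2) and the standard library are available. Lean on these libraries where they do the work, as an engineer would, in place of code of your own. Each camera call takes 0.05 s, during which the arm holds its last target. There are 200 camera calls.

TASK

Fit the orange-handled roller post to the labelling machine: take it from its black parking stand, pass its T-foot down through the slot of the aluminium mounting bridge, turn it a quarter turn so that the T-foot lies squarely across under the slot, and let go with its collar resting on the bridge. Leave the blue-handled post where it is, in its stand.

Things in the scene. Friction and masses are not known exactly. Their poses are not given: they have to be found in the camera images.
- orange_post: Upright roller post, orange grip, about 0.25 kg. Origin: centre under T-foot; z up, x along foot. Upwards: foot 60 (x) x 12 x 10 mm high; stem 14 across to 26; collar 60 across, 26 to 32; white roller to 58, 38 across; grip bar 60 (x) x 18 mm, to 98. The post to fit. Hangs by its collar in a black stand 96 x 60 x 32 mm, foot 6 mm above the table in a pocket 72 x 26: lift straight up.
- blue_post: Upright roller post, blue grip, about 0.25 kg. Origin: centre under T-foot; z up, x along foot. Upwards: foot 60 (x) x 12 x 10 mm high; stem 14 across to 26; collar 60 across, 26 to 32; white roller to 58, 38 across; grip bar 60 (x) x 18 mm, to 98. Leave it in its black stand (96 x 60 x 32 mm), which holds it like the orange one.
- slot (a point): Slot centre at the top face (56 mm above the table) of the fixed aluminium bridge, 124 (x) x 110 mm. x along the slot, y across, z up. Slot 80 (x) x 34 mm, outlined green. Plate 8 mm thick, 48 mm of open height below; end walls 50 mm from the centre along x. The foot passes only along x, and then has 8 mm of up-down play under the plate. Turn either way.

How it is judged:
By the outcome, as a careful person would: the job done as asked, in the order asked, and still so for the second after the job is handed in, with the robot touching nothing.
It also fails if it takes over 43 s, if anything falls off the work surface, if the arm or the gripper's body presses on something with over 40 N, if the wrist force passes 120 N, or if a joint passes its speed limit or range.

## Working session

There is one attempt and no reset: what is moved stays moved. The work goes in short steps, Python scripts to look and compute and a tool call to move; the robot and the scene stay as the last step left them, time stands still between calls to the robot, and variables do not carry over. Pictures are saved under pics/ and viewed, at most 10 in all, crops included, and the job is handed in when it is done.

Besides the shell and the picture viewer there is one more tool, called after "Request:" by a JSON object that holds its "api" and its "payload". send_rows: Moves the arm, as the interface text tells. Its arguments: {"type":"object","properties":{"increments":{"type":"array","items":{"type":"array","items":{"type":"number"}}}},"required":["increments"]}

```bash
mkdir -p pics; cat > h.py <<'E'
from station import manip
import numpy as np, cv2
from scipy.spatial.transform import Rotation as R
def snap(n,f):
    d=manip.get_image(n); np.savez('/tmp/%s.npz'%f,**d)
    cv2.imwrite('pics/%s.png'%f,d['image'][:,:,::-1]); return d
def cloud(d):
    z=d['z_map']; v,u=np.mgrid[:480,:640]
    p=np.stack([(u-d['cx'])/d['fx']*z,(v-d['cy'])/d['fy']*z,z],-1)
    return p@R.from_quat(d['orientation']).as_matrix().T+d['xyz']
E
python3 - <<'E'
from h import *
for n in('top','side'):
    d=snap(n,n+'1'); print(n,d['xyz'],d['orientation'],d['fx'])
s=manip.get_state(); print(s['clock'],s['position'],s['ee_rot'],R.from_quat(s['ee_rot']).as_matrix().round(3), s['finger_gap'])
E
```

```text
top [ 0.48470507 -0.01247077  0.95584375] [-0.69840626  0.71515367 -0.01311708  0.02473596] 454.4413978486634
side [0.49604655 0.6893178  0.73479986] [-0.03616049  0.92285376 -0.38289426  0.02062371] 495.58164252391964
0.1 [0.16113649 0.62907086 0.19491068] [ 1.25065379e-01  9.92148064e-01 -9.13648922e-04 -1.90203495e-04] [[-0.969  0.248 -0.001]
 [ 0.248  0.969 -0.002]
 [ 0.    -0.002 -1.   ]] 0.9958271743932388
```

View pics/top1.png

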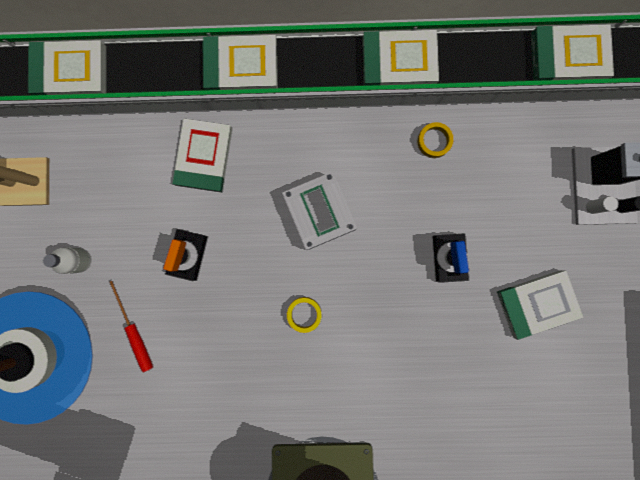

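View pics/side1.png

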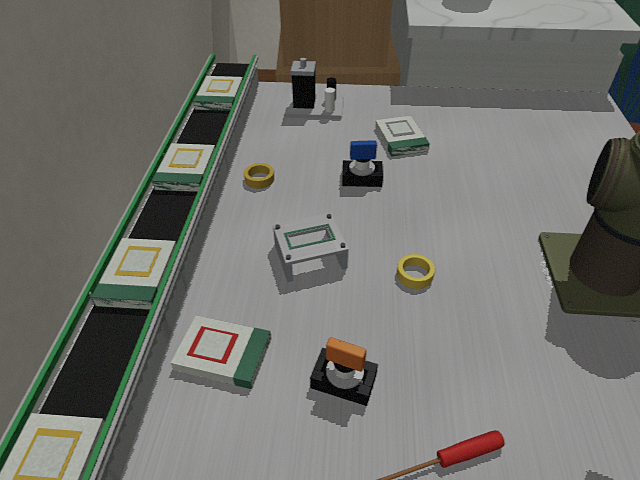

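The top view shows the orange grip at about (175,256), the slot outlined in green at (319,209) and the blue post at (455,257). The side view shows the same things at (346,353), (310,236) and (363,150). I'll measure the orange grip and the slot from depth.

```bash
python3 - <<'E'
from h import *
def ax(p):
    r=cv2.minAreaRect((p[:,:2]*1000).astype(np.float32)); b=cv2.boxPoints(r)
    e=max([b[1]-b[0],b[2]-b[1]],key=np.linalg.norm)
    return np.round(r[0],1),np.round(r[1],1),round(np.degrees(np.arctan2(e[1],e[0]))%180,1)
for n,ro,rs in(('top',(150,200,220,290),(270,350,165,255)),('side',(315,375,330,375),(265,355,215,265))):
    d=dict(np.load('/tmp/%s1.npz'%n)); P=cloud(d); hsv=cv2.cvtColor(d['image'],cv2.COLOR_RGB2HSV)
    def sel(m,r,lo,hi):
        k=np.zeros((480,640),bool); k[r[2]:r[3],r[0]:r[1]]=1
        return P[k&m&(P[...,2]>lo)&(P[...,2]<hi)&(d['z_map']>0)]
    o=(hsv[...,0]>5)&(hsv[...,0]<20)&(hsv[...,1]>150)
    p=sel(o,ro,.05,.2); zt=np.percentile(p[:,2],97); print(n,'ztop',zt)
    t=p[p[:,2]>zt-.006]; print('grip',len(t),ax(t),t.mean(0))
    g=(hsv[...,0]>45)&(hsv[...,0]<95)&(hsv[...,1]>60)
    p=sel(g,rs,.04,.075); print('slot',len(p),ax(p),np.median(p[:,2]))
    a=np.ones((480,640),bool); p=sel(a,rs,.05,.07); print('plate',len(p),ax(p))
    w=sel(a,(150,215,220,290) if n=='top' else (305,385,340,405),.024,.042); print('stand+collar',len(w),ax(w))
E
```

```text
top ztop 0.10645659641272172
grip 298 (array([496.5, 271.8]), array([18.3, 59.5]), np.float32(161.3)) [0.49650511 0.27121583 0.10368325]
slot 303 (array([579.7,  -7.6]), array([92.3, 46.6]), np.float32(21.6)) 0.05667983884929495
plate 2678 (array([579.6,  -8.5]), array([124.3, 110.1]), np.float32(21.4))
stand+collar 844 (array([497.7, 269.5]), array([61.3, 96.1]), np.float32(165.0))
side ztop 0.10618149159499396
grip 409 (array([494.9, 274. ]), array([18.6, 59. ]), np.float32(163.3)) [0.49555271 0.27497367 0.10403972]
slot 211 (array([577.5, -13.5]), array([101.4,  62.2]), np.float32(25.5)) 0.05751929285335167
plate 2227 (array([577.2,  -6.9]), array([124.6, 115.1]), np.float32(21.1))
stand+collar 1403 (array([496.5, 271.8]), array([62.9, 96.3]), np.float32(165.0))
```

```bash
python3 - <<'E'
from h import *
P=cloud(dict(np.load('/tmp/top1.npz')))
for n,r in dict(spool=(0,95,285,425),spoolmid=(0,40,335,390),bottle=(40,95,235,275),redbox=(165,235,115,195),between=(200,270,200,300),wood=(0,50,150,210)).items():
    q=P[r[2]:r[3],r[0]:r[1]].reshape(-1,3); print(n,q[:,2].max().round(3),q[q[:,2].argmax()].round(3),np.percentile(q[:,2],50).round(3))
E
```

```text
spool 0.956 [ 0.485 -0.012  0.956] 0.054
spoolmid 0.956 [ 0.485 -0.012  0.956] 0.088
bottle 0.956 [ 0.485 -0.012  0.956] 0.003
redbox 0.956 [ 0.485 -0.012  0.956] 0.023
between 0.956 [ 0.485 -0.012  0.956] 0.0
wood 0.956 [ 0.485 -0.012  0.956] 0.012
```

```bash
python3 - <<'E'
from h import *
d=dict(np.load('/tmp/top1.npz'));P=cloud(d)
for n,r in dict(spool=(0,95,285,425),bottle=(40,95,235,275),wood=(0,50,150,210),screw=(105,155,275,370)).items():
    q=P[r[2]:r[3],r[0]:r[1]][d['z_map'][r[2]:r[3],r[0]:r[1]]>0]; print(n,q[q[:,2].argmax()].round(3),np.percentile(q[:,2],[50,90,99]).round(3))
E
```

```text
spool [0.302 0.568 0.143] [0.054 0.085 0.105]
bottle [0.494 0.499 0.113] [0.003 0.087 0.111]
wood [0.662 0.58  0.134] [0.012 0.056 0.121]
screw [0.305 0.37  0.031] [0.    0.02  0.027]
```

Request:
{"api": "send_rows", "payload": {"increments": [[-1, 0, 0, -0.03, 0], [-1, -0.413, -0.263, -0.03, 2], [-1, -0.413, -0.263, -0.03, 2], [-1, -0.413, -0.263, -0.03, 2], [-1, -0.413, -0.263, -0.03, 2], [-1, -0.413, -0.263, -0.03, 2], [-1, -0.413, -0.263, -0.03, 2], [-1, -0.413, -0.263, -0.03, 2]]}}

```text
clock: 1.1
position: [0.4614, 0.3086, 0.2257]
ee_rot: [0.142, 0.99, -0.0, -0.0]
force: [0.4, 0.8, 0.5]
finger_gap: 0.999
finger_force: 0.0
```

Request:
{"api": "send_rows", "payload": {"increments": [[-1, 0, 0, 0, 0], [-1, 0, 0, 0, 0]]}}

```text
clock: 1.35
position: [0.4601, 0.3104, 0.2256]
ee_rot: [0.143, 0.99, -0.0, -0.001]
force: [-1.0, -0.0, 0.3]
finger_gap: 1.002
finger_force: 0.0
```

Request:
{"api": "send_rows", "payload": {"increments": [[-1, -0.045, -0.026, 0, 0], [-1, -0.045, -0.026, 0.05, 0], [-1, -0.045, -0.026, 0.1, 0], [-1, -0.045, -0.026, 0.1, 0]]}}

```text
clock: 1.85
position: [0.4919, 0.2727, 0.1211]
ee_rot: [0.141, 0.99, -0.003, -0.004]
force: [-0.2, 0.2, 0.8]
finger_gap: 0.999
finger_force: 0.0
```

```bash
python3 - <<'E'
from h import *
d=snap('side','side2'); cv2.imwrite('pics/s2c.png',cv2.resize(d['image'][260:430,240:460,::-1],None,fx=3,fy=3))
s=manip.get_state(); print(s['clock'],s['position'],s['ee_rot'])
E
```

```text
1.9 [0.49427355 0.27349743 0.12458587] [ 0.14125838  0.9899706  -0.00101898 -0.0018002 ]
```

View pics/s2c.png

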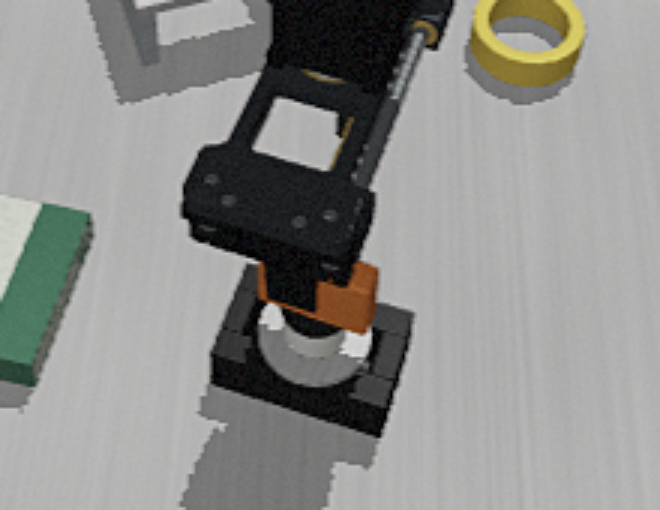

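The crop shows the open fingers straddling the orange bar, with the near finger at crop (300,285), in line with the grip. I'll descend and close.

Request:
{"api": "send_rows", "payload": {"increments": [[-1, 0, 0, 0.03, 0], [-1, 0, 0, 0.048, 0], [-1, 0, 0, 0.048, 0], [-1, 0, 0, 0.048, 0], [1, 0, 0, 0.048, 0], [1, 0, 0, 0.048, 0], [1, 0, 0, 0.048, 0], [1, 0, 0, 0.048, 0]]}}

```text
clock: 2.9
position: [0.4964, 0.2727, 0.0781]
ee_rot: [0.142, 0.99, 0.0, 0.0]
force: [0.7, -0.2, 0.1]
finger_gap: 0.639
finger_force: 0.0
```

Request:
{"api": "send_rows", "payload": {"increments": [[1, 0, 0, 0, 0], [1, 0, 0, 0, 0], [1, 0, 0, 0, 0], [1, 0, 0, 0, 0]]}}

```text
clock: 3.4
position: [0.4963, 0.2728, 0.078]
ee_rot: [0.142, 0.99, -0.0, -0.0]
force: [-0.6, -0.2, -0.1]
finger_gap: 0.215
finger_force: 0.0
```

Request:
{"api": "send_rows", "payload": {"increments": [[1, 0, 0, 0, 0], [1, 0, 0, 0, 0], [1, 0, 0, 0, 0]]}}

```text
clock: 3.78
position: [0.4963, 0.2729, 0.078]
ee_rot: [0.142, 0.99, 0.0, -0.0]
force: [-1.0, 1.2, 0.1]
finger_gap: 0.186
finger_force: 29.9
```

```bash
python3 - <<'E'
from h import *
s=manip.get_state(); print(s['clock'],s['position'],s['ee_rot'],s['finger_gap'],s['finger_force'],s['force'],s['wrist_torque'])
E
```

```text
3.775 [0.49629633 0.27285559 0.07803067] [ 1.42351795e-01  9.89816126e-01  4.73532822e-05 -3.92275493e-05] 0.18584145863588308 29.878598749637604 [-0.96977804  1.18114498  0.14998001] [0.05564007 0.02651216 0.00018947]
```

Request:
{"api": "send_rows", "payload": {"increments": [[1, 0, 0, -0.02, 0], [1, 0, 0, -0.045, 0], [1, 0, 0, -0.09, 0], [1, 0, 0, -0.09, 0], [1, 0, 0, -0.09, 0], [1, 0, 0, -0.09, 0]]}}

```text
clock: 4.53
position: [0.4951, 0.2722, 0.1658]
ee_rot: [0.142, 0.99, -0.001, -0.002]
force: [-0.4, 0.2, -3.1]
finger_gap: 0.187
finger_force: 29.9
```

```bash
python3 - <<'E'
from h import *
s=manip.get_state(); M=R.from_quat(s['ee_rot']).as_matrix(); print(s['clock'],s['position'],np.degrees(np.arctan2(M[1,0],M[0,0])),s['finger_gap'],s['force'])
print('tool shift',(np.r_[.579,-.0078,s['position'][2]]-s['position'])@M)
E
```

```text
4.525 [0.49505922 0.27215765 0.16575399] 163.62628227695265 0.1865108842616169 [-0.42913387  0.24563644 -3.14628985]
tool shift [-1.59456156e-01 -2.44940909e-01  1.55874976e-04]
```

Request:
{"api": "send_rows", "payload": {"increments": [[1, -0.02, -0.03, 0, -5], [1, -0.045, -0.07, 0, -10], [1, -0.07, -0.11, 0, -16], [1, -0.095, -0.15, 0, -22], [1, -0.12, -0.19, 0, -28], [1, -0.145, -0.225, 0, -34], [1, -0.159, -0.244, 0, -38], [1, -0.159, -0.244, 0, -38]]}}

```text
clock: 5.52
position: [0.5795, -0.0075, 0.1661]
ee_rot: [-0.186, 0.983, 0.0, -0.002]
force: [-0.3, 0.6, -3.1]
finger_gap: 0.186
finger_force: 29.9
```

Request:
{"api": "send_rows", "payload": {"increments": [[1, 0, 0, 0, 0], [1, 0, 0, 0, 0], [1, 0, 0, 0, 0]]}}

```text
clock: 5.9
position: [0.5799, -0.0053, 0.168]
ee_rot: [-0.188, 0.982, 0.0, -0.0]
force: [-0.2, -0.6, -3.4]
finger_gap: 0.186
finger_force: 29.9
```

```bash
python3 - <<'E'
from h import *
s=manip.get_state(); M=R.from_quat(s['ee_rot']).as_matrix(); print(s['clock'],s['position'],np.degrees(np.arctan2(M[1,0],M[0,0])),s['finger_gap'],s['q'])
print('tool shift',(np.r_[.579,-.0078,s['position'][2]]-s['position'])@M)
d=snap('side','side3'); cv2.imwrite('pics/s3c.png',cv2.resize(d['image'][140:300,210:410,::-1],None,fx=3.5,fy=3.5))
E
```

```text
5.9 [ 0.57990728 -0.00531147  0.1679748 ] -158.31268764058285 0.1855724377969002 [-1.01756662e-01 -1.03629877e-02  1.83814139e+00  7.86767032e-05
  1.31399098e+00 -2.05108798e+00]
tool shift [ 1.76266750e-03 -1.97709872e-03 -8.05657276e-08]
```

View pics/s3c.png

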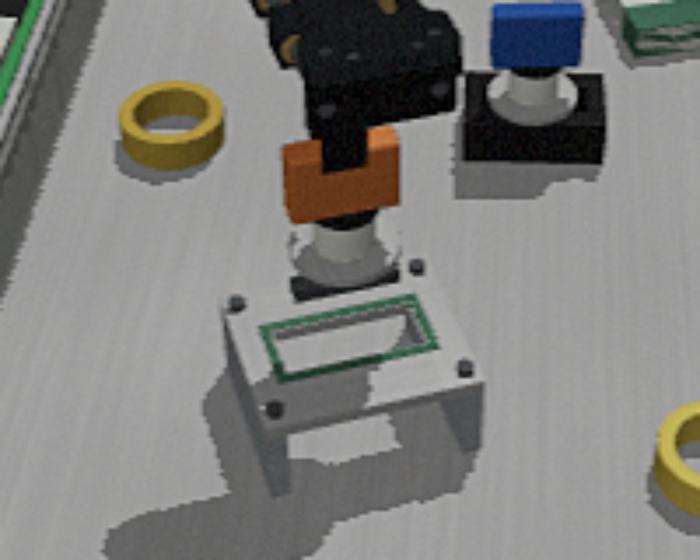

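The crop shows the post above the bridge, with its foot at crop (345,285) parallel to the green slot at (350,337). I'll lower it through, then turn it.

Request:
{"api": "send_rows", "payload": {"increments": [[1, 0.002, -0.002, 0.01, 0], [1, 0.002, -0.002, 0.025, 0], [1, 0.002, -0.002, 0.035, 0], [1, 0.002, -0.002, 0.045, 0], [1, 0.002, -0.002, 0.055, 0], [1, 0.002, -0.002, 0.062, 0], [1, 0.002, -0.002, 0.062, 0], [1, 0.002, -0.002, 0.062, 0]]}}

```text
clock: 6.95
position: [0.5794, -0.0088, 0.1065]
ee_rot: [-0.188, 0.982, -0.0, 0.0]
force: [0.4, -0.8, -3.4]
finger_gap: 0.185
finger_force: 29.9
```

```bash
python3 - <<'E'
from h import *
s=manip.get_state(); M=R.from_quat(s['ee_rot']).as_matrix(); print(s['clock'],s['position'],np.degrees(np.arctan2(M[1,0],M[0,0])),s['finger_gap'],s['force'],s['wrist_torque'])
d=snap('side','side4'); cv2.imwrite('pics/s4c.png',cv2.resize(d['image'][140:300,210:410,::-1],None,fx=3.5,fy=3.5))
E
```

```text
6.95 [ 0.57939367 -0.00877469  0.10652672] -158.36646202618454 0.1852235897201112 [ 0.3852803  -0.78815289 -3.36045841] [0.02897369 0.05024318 0.01804112]
```

View pics/s4c.png

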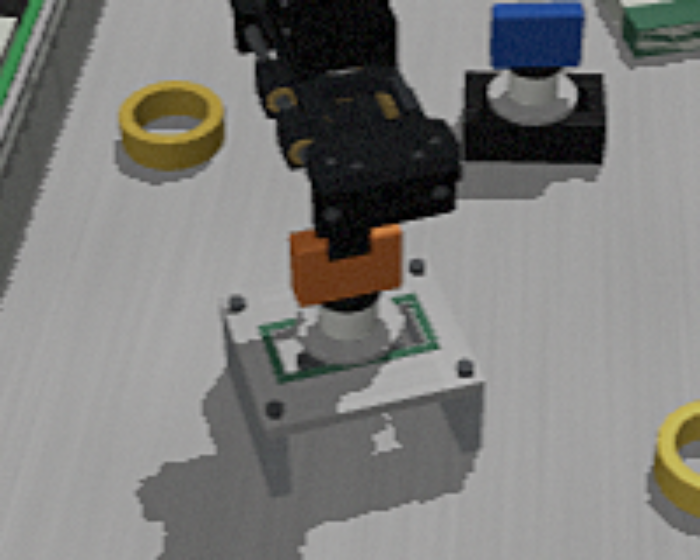

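The crop shows the foot through the slot, with the collar just above the plate near (350,345). The force reading shows no contact, so I'll turn it.

Request:
{"api": "send_rows", "payload": {"increments": [[1, 0, 0, 0, 5], [1, 0, 0, 0, 12], [1, 0, 0, 0, 20], [1, 0, 0, 0, 28], [1, 0, 0, 0, 36], [1, 0, 0, 0, 42], [1, 0, 0, 0, 45], [1, 0, 0, 0, 45]]}}

```text
clock: 8.0
position: [0.5794, -0.0088, 0.1066]
ee_rot: [0.202, 0.979, 0.0, 0.0]
force: [-0.6, -0.1, -3.7]
finger_gap: 0.184
finger_force: 29.9
```

Request:
{"api": "send_rows", "payload": {"increments": [[1, 0, 0, 0, 5], [1, 0, 0, 0, 12], [1, 0, 0, 0, 20], [1, 0, 0, 0, 28], [1, 0, 0, 0, 36], [1, 0, 0, 0, 42], [1, 0, 0, 0, 45], [1, 0, 0, 0, 45]]}}

```text
clock: 9.0
position: [0.5792, -0.0087, 0.1064]
ee_rot: [0.561, 0.828, 0.0, 0.0]
force: [-0.5, -0.3, -3.2]
finger_gap: 0.187
finger_force: 29.9
```

Request:
{"api": "send_rows", "payload": {"increments": [[1, 0, 0, 0, 0], [1, 0, 0, 0, 0]]}}

```text
clock: 9.25
position: [0.5791, -0.0087, 0.1062]
ee_rot: [0.562, 0.827, 0.0, 0.0]
force: [-0.4, 0.5, -2.8]
finger_gap: 0.185
finger_force: 29.9
```

```bash
python3 - <<'E'
from h import *
s=manip.get_state(); M=R.from_quat(s['ee_rot']).as_matrix(); print(s['clock'],s['position'],np.degrees(np.arctan2(M[1,0],M[0,0])),s['finger_gap'],s['force'],s['wrist_torque'])
print('tool shift',(np.r_[.579,-.0078,s['position'][2]]-s['position'])@M)
E
```

```text
9.25 [ 0.5790738  -0.00874708  0.10615723] 111.66446021031821 0.1850859837531196 [-0.44350042  0.5116145  -2.77901302] [-0.03973749  0.03961491 -0.01261059]
tool shift [ 9.07421056e-04  2.81049536e-04 -3.64156205e-08]
```

Turned squarely. Now I'll lower the collar gently onto the plate.

Request:
{"api": "send_rows", "payload": {"increments": [[1, 0, 0, 0.002, 0], [1, 0, 0, 0.003, 0], [1, 0, 0, 0.004, 0], [1, 0, 0, 0.004, 0]]}}

```text
clock: 9.75
position: [0.579, -0.0087, 0.102]
ee_rot: [0.562, 0.827, 0.0, -0.0]
force: [-0.1, -0.4, -3.2]
finger_gap: 0.183
finger_force: 29.9
```

Request:
{"api": "send_rows", "payload": {"increments": [[1, 0, 0, 0.0005, 0], [1, 0, 0, 0.001, 0], [1, 0, 0, 0.001, 0]]}}

```text
clock: 10.12
position: [0.5792, -0.0087, 0.102]
ee_rot: [0.562, 0.827, 0.0, 0.0]
force: [-3.2, 0.2, 4.5]
finger_gap: 0.19
finger_force: 29.9
```

Contact: the vertical force went from -3.2 to +4.5 N. I'll release, then retreat straight up.

Request:
{"api": "send_rows", "payload": {"increments": [[-1, 0, 0, 0, 0], [-1, 0, 0, 0, 0], [-1, 0, 0, 0, 0], [-1, 0, 0, 0, 0], [-1, 0, 0, 0, 0], [-1, 0, 0, 0, 0], [-1, 0, 0, 0, 0], [-1, 0, 0, 0, 0]]}}

```text
clock: 11.12
position: [0.579, -0.0087, 0.1011]
ee_rot: [0.562, 0.827, 0.0, 0.0]
force: [0.5, 0.7, -0.9]
finger_gap: 0.966
finger_force: 0.0
```

Request:
{"api": "send_rows", "payload": {"increments": [[-1, 0, 0, -0.01, 0], [-1, 0, 0, -0.03, 0], [-1, 0, 0, -0.06, 0], [-1, 0, 0, -0.1, 0], [-1, 0, 0, -0.14, 0], [-1, 0, 0, -0.16, 0], [-1, 0, 0, -0.16, 0]]}}

```text
clock: 12.0
position: [0.58, -0.0088, 0.2636]
ee_rot: [0.562, 0.827, 0.001, 0.002]
force: [-0.5, 0.7, -0.6]
finger_gap: 0.999
finger_force: 0.0
```

```bash
python3 - <<'E'
from h import *
s=manip.get_state(); print(s['clock'],s['position'],s['finger_gap'],s['force'])
d=snap('side','side5'); cv2.imwrite('pics/s5c.png',cv2.resize(d['image'][140:300,210:410,::-1],None,fx=3.5,fy=3.5))
P=cloud(d);hsv=cv2.cvtColor(d['image'],cv2.COLOR_RGB2HSV)
m=(hsv[...,0]>5)&(hsv[...,0]<20)&(hsv[...,1]>150)&(d['z_map']>0)
m[:150]=0;m[300:]=0;m[:,:250]=0;m[:,370:]=0
p=P[m]; zt=np.percentile(p[:,2],97); t=p[p[:,2]>zt-.006]
r=cv2.minAreaRect((t[:,:2]*1000).astype(np.float32)); b=cv2.boxPoints(r); e=max([b[1]-b[0],b[2]-b[1]],key=np.linalg.norm)
print(zt,len(t),r,np.degrees(np.arctan2(e[1],e[0]))%180)
E
```

```text
12.0 [ 0.5799957  -0.0088065   0.26358832] 0.9993065130455391 [-0.49377987  0.68408529 -0.60792995]
0.13024203436647555 189 ((579.4590454101562, -7.425045013427734), (16.453372955322266, 61.43505096435547), 21.742422103881836) 111.74245
```

View pics/s5c.png

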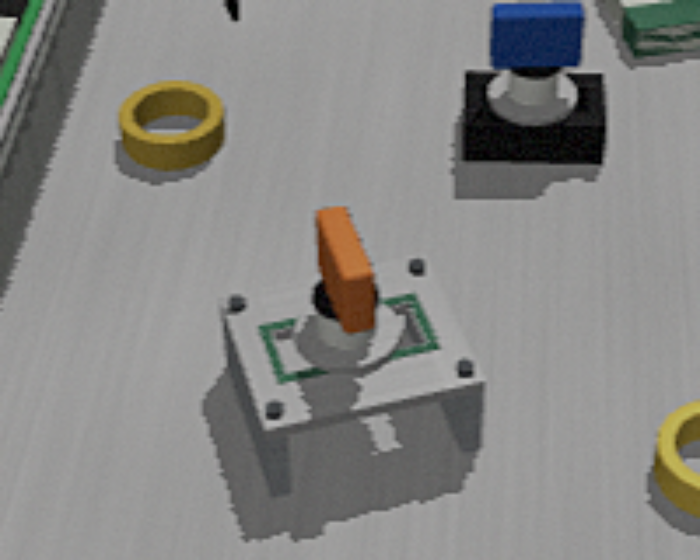

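The crop shows the post upright at (350,300), with its grip across the slot at 111.7° (slot at 21.5°). Its top height matches a seated collar, and the blue post hasn't moved.

```bash
python3 -c "
from station import manip
print(manip.finish_job())"
```

```text
the job is handed in; nothing more can be done
None
```

The orange post is fitted in the bridge with its collar resting on the plate and its foot turned square across under the slot (within about 0.5° by camera); the blue post was left in its stand, and I handed the job in at about 12 s.

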